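# Clamp the packing jig's fence with its lever bolt

### The job

The sliding fence of the packing jig stands against the carton but is not clamped yet. Screw its lever bolt in, clockwise from above with the lever standing up, until the clamp foot bears snugly on the fence but is not cranked tight; then fold the lever all the way down, away from its orange face, so that the cam clamps the fence. Do not shift the fence or the carton, and leave the other things on the table alone.

Things in the scene. Friction and masses are not known exactly. Their poses are not given: they have to be found in the camera images.
- jig: packing jig fixed to the table: plywood base 130 x 210 x 12 mm with two aluminium guide rails (tops 20 mm above the table) and a wooden end stop 42 mm high. Origin on the table under the bolt's vertical axis; z up, y towards carton and end stop. The base spans x -65..65, y -70..140 mm. It stays where it is, in a different place and yaw each time.
- fence: loose slotted aluminium fence, 0.4 kg, lying between the rails: foot plate 70 x 127 x 10 mm (top 22 mm above the table, slot round the bolt) with an upright 100 x 8 mm, 46 mm above the table, touching the carton. Origin on the bolt's axis at the fence's underside, axes as the jig's. Stays put.
- carton: pale small carton 117 x 34 x 34 mm lying in the jig between fence and end stop, its top 46 mm above the table, its near side 80 mm from the bolt's axis. Origin centre of its underside. Stays put.
- lever_pivot (a point): centre of the lever's cross pin, on the bolt's axis; turns and sinks with the bolt. z up; x is the level direction into which the lever folds; y runs along the pin. A round clamp foot 38 mm across hangs under it, its underside 28.5 to 31.5 mm below this point with the lever up (washer stack, different each time), so its touch on the fence must be felt.
- lever_tip (a point): middle of the lever's outer end, 67 mm from the pivot (straight above it while the lever is up). The lever is a black blade: from 19 to 67 mm from the pivot it is 24 mm wide (along the pin) and 10 mm thick (along pivot x), to be gripped there over its thickness or width; the face to push (pivot -x) is orange. Nothing else within 70 mm of the axis is over 38 mm high.
- lever (a joint): fold of the lever, rad: 0 upright, 1.571 fully down, level, along the pivot's x. It stays where it is left and moves against about 0.3 N m of friction (about 6 N near the tip), so it can be pushed over with shut fingers. Its cam presses the foot down 1.2 mm in all, which adds about 30 N.
- tally: small white round tally counter with a ring, 46 x 67 x 22 mm, loose at the left of the table; bystander. Origin centre of its underside.
- label_roll: white roll of labels, 68 mm across, 26 mm high, loose behind the jig; bystander. Origin centre of its underside.
- bolt_thread (a point): fixed point on the bolt's vertical axis, 12 mm above the table. Right-hand thread: sinks 2.0 mm per rad clockwise; 1 to 4.1 rad until the foot touches. Runs freely at 0.05 N m; past the touch each rad adds about 50 N of foot force and 0.3 to 0.5 N m of resistance (it partly relaxes at rest). Snug: 0.1 to 0.3 N m above free running, 0.25 to 0.85 rad past the touch. Stays as left.

How it is judged:
On the way, in this order (a step that is already met when the one before it is completed fails the run):
1. the bolt is snug with its lever still up: the clamp foot presses on the fence with more than 12 N (contact force between clamp_foot_c0 and fence above 12 N and value of joint lever below 0.35 rad), for 0.2 s.
2. the lever is folded fully down (value of joint lever above 1.45 rad), for 0.2 s.
At the end, for the whole second after the job is handed in: the lever is folded down past 1.45 rad, the clamp foot presses on the fence with more than 38 N, the fence is within 5 mm and the carton within 8 mm of where they stood (value of joint lever above 1.45 rad and contact force between clamp_foot_c0 and fence above 38 N and distance of fence from where it was at the start of the episode below 0.005 m and distance of carton from where it was at the start of the episode below 0.008 m); the robot touches nothing.
It fails at once if the bolt is overtightened: with the lever still up the clamp foot presses on the fence with more than 45 N (contact force between clamp_foot_c0 and fence above 45 N and value of joint lever below 0.35 rad).
It fails at once if the fence is shifted by more than 5 mm (distance of fence from where it was at the start of the episode above 0.005 m).
It fails at once if the carton is shifted by more than 8 mm (distance of carton from where it was at the start of the episode above 0.008 m).
It fails at once if a bystander (tally counter, label roll) is moved by more than 30 mm (distance of any of tally, label_roll from where it was at the start of the episode above 0.03 m).
It also fails if it takes over 72 s, if anything falls off the work surface, if the arm or the gripper's body presses on something with over 40 N, if the wrist force passes 120 N, or if a joint passes its speed limit or range.

### The arm

A 7-joint arm with a two-finger parallel gripper is mounted at the origin on a cart in front of the work surface, level with it; the furniture and walls round the work are solid. World frame = base frame: x ahead of the robot, y to its left, z up, the work surface at z = 0. Lengths are in m, angles in rad, forces in N, time in s.
With the tool pointing down it reaches from about 0.4 to 0.875 m from the base axis. Payload 19.3 kg.
Tool frame: the origin (TCP) lies at the very end of the fingers, on their centre line; the grasp point (between the pads) lies bot.pinch_z behind it (bot.pinch_z is the distance from the TCP to the grasp point, in m); z points along the fingers, y is the line along which they close (so a half turn about z gives the same grasp; the last joint's range is limited). The gripper opens to 85 mm and grips with 20 to 120 N. Pads are 22 mm wide; open, the fingers measure 114 mm over their backs; the gripper's body (76 mm by 85 mm) begins 54 mm behind the grasp point. The pads swing forward as they close: fully open they stand 13 mm farther back than shut.
Start: joints at [1.256, 0.521, -0.036, 1.599, 0.021, 1.021, -0.113], TCP at [0.151, -0.606, 0.231] pointing down, gripper open.
Joint ranges: [-2.91, 2.91], [-0.3, 2.13], [-1.5, 1.42], [0.17, 2.43], [-1.26, 4.41], [0.16, 1.93], [-2.52, 2.52]. Speed limits (rad/s): [1.89, 1.89, 2.39, 2.39, 3.01, 3.01, 3.01].

### API

Orientations are given as [roll, pitch, yaw] about the fixed x, y, z axes, in that order (R = Rz(yaw) Ry(pitch) Rx(roll)).
In Python, from workcell import bot, grab_frame, ticket gives the robot as it stands.
- The arm moves only by the tool arm_command, never from a script. Its argument "commands" is a list of rows, each a list of 3 entries, a list of its own where there are three numbers: the shift along the world's x, y, z in mm, then the turn about the world's z in rad, then the gripper command: -1 is fully open, 1 is shut, values between are in proportion. In form: [[[tx, ty, tz], roll, fingers], ...]. A call has 1 to 20 rows; each row shifts and turns the commanded pose from where the row before left it; what a row does not reach is not made up. A row lasts 1/10 s, in which the tool goes at most 50 mm and 8.59 degrees, less where a joint would pass 70% of its speed; a pose out of reach is approached as far as the arm can. A call with a gripper value outside its range is refused whole. The fingers move at their own pace and stop on an object; "newtons" is the grip in N (left out, the last holds). Time passes only in rows, so rows that do not move let the fingers close. It gives the time, the measured TCP pose, the force, the opening and the grip force at its end, in the units of the state.
- bot.observe(): the state, without advancing time (a new reading comes with each control period).
- grab_frame(name): name is "side" or "top"; returns a dict with "image" (420x560x3 uint8, red, green, blue), "vertical_fov" (degrees; the focal length in pixels is half the picture's height over the tangent of half this angle, whatever the lens; pixels are square), "cx", "cy" (the principal point, pixels), "R" (3x3) and "t" (3): a world point X has camera coordinates R X + t. Camera axes: x right, y down, z forward; pixel columns grow to the right and rows downward; lengths in m; the calibration is good to about 2 mm. A picture is of the moment at which its call begins. There is no depth.
- ticket.job_done(): hands the job in; it is judged then, once.
The state is a dict: "clock": time; "qpos": joint angles; "qd": joint speeds; "joint_efforts": joint torques, N m; "position": TCP position; "tool_rot": TCP orientation; "force": force on the tool from outside, world axes, zero at the start; "moment": the same for the moment, N m; "grip_width": finger opening in m; "finger_force": force on a finger pad.
Only numpy, scipy, OpenCV 4.12 (cv2) and the standard library are available. Lean on these libraries where they do the work, as an engineer would, in place of code of your own. Each camera call takes 0.05 s, during which the arm holds its last target. There are 200 camera calls.

## Working session

There is one attempt and no reset: what is moved stays moved. The work goes in short steps, Python scripts to look and compute and a tool call to move; the robot and the scene stay as the last step left them, time stands still between calls to the robot, and variables do not carry over. Pictures are saved under pics/ and viewed, at most 10 in all, crops included, and the job is handed in when it is done.

Besides the shell and the picture viewer there is one more tool, called after "Emit:" by a JSON object that holds its "name" and its "arguments". arm_command: Moves the arm, as the interface text tells. Its arguments: {"type":"object","properties":{"commands":{"type":"array"},"newtons":{"type":"number"}},"required":["commands"]}

```bash
mkdir -p pics
python3 - <<'E'
from workcell import bot, grab_frame
import cv2
for n in("side","top"):
    f=grab_frame(n); cv2.imwrite(f"pics/{n}0.png",cv2.cvtColor(f["image"],cv2.COLOR_RGB2BGR))
    print(n,f["vertical_fov"],f["cx"],f["cy"],f["R"],f["t"])
print(bot.observe(),bot.pinch_z)
E
```

```text
side 53.835447119790445 285.64716143546417 211.02984552529526 [[ 0.88101336 -0.47264321  0.02058786]
 [-0.25546339 -0.51191311 -0.8201728 ]
 [ 0.3981883   0.71732375 -0.57174532]] [-0.42103472  0.34945531  0.59151947]
top 42.893232643963195 280.2335219761711 217.306679340053 [[-0.01490691 -0.99986963  0.00620518]
 [-0.98546314  0.01364119 -0.16934085]
 [ 0.16923413 -0.00863932 -0.98553801]] [0.21645203 0.60210689 1.11553513]
{'clock': 0.1, 'qpos': array([ 1.25580627,  0.52194606, -0.03631037,  1.5999325 ,  0.0212225 ,
        1.0211123 , -0.11279045]), 'qd': array([ 3.16348059e-04, -3.17514291e-03,  9.36606275e-04, -3.61786881e-03,
        1.48729991e-03, -8.00036706e-04,  3.42444292e-05]), 'joint_efforts': array([ 4.05487619e-03, -9.28498793e+01,  1.98384024e+00, -3.70535374e+01,
        1.80450222e-02,  5.41590431e-03,  7.90909439e-05]), 'position': array([ 0.15135016, -0.60609215,  0.23079532]), 'tool_rot': array([-3.14058465e+00,  9.84791489e-05,  2.44785309e-01]), 'force': array([0.19238092, 0.5414522 , 0.0060214 ]), 'moment': array([-0.08737675,  0.00534675,  0.00672884]), 'finger_force': 0.0, 'grip_width': 0.08562990215212424} 0.0187
```

View pics/top0.png

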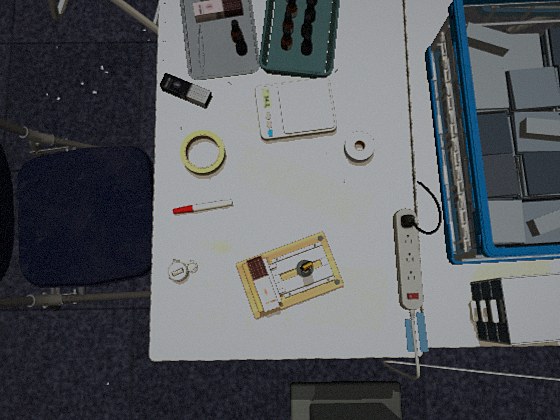

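View pics/side0.png

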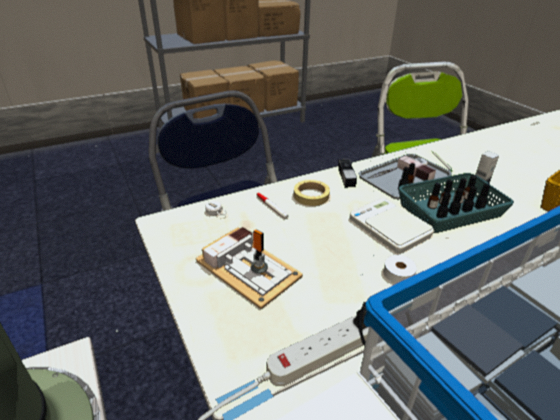

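The top picture shows the jig centred near (290,275) with the bolt at about (306,268). In the side picture the orange lever stands at about (258,240). I'll enlarge both.

Run:
```python
import cv2
a=cv2.imread("pics/top0.png")[220:330,225:355]; b=cv2.imread("pics/side0.png")[215:315,185:315]
cv2.imwrite("pics/topc.png",cv2.resize(a,None,fx=5,fy=5,interpolation=cv2.INTER_CUBIC))
cv2.imwrite("pics/sidec.png",cv2.resize(b,None,fx=6,fy=6,interpolation=cv2.INTER_CUBIC))
```

```text
(no output)
```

View pics/topc.png

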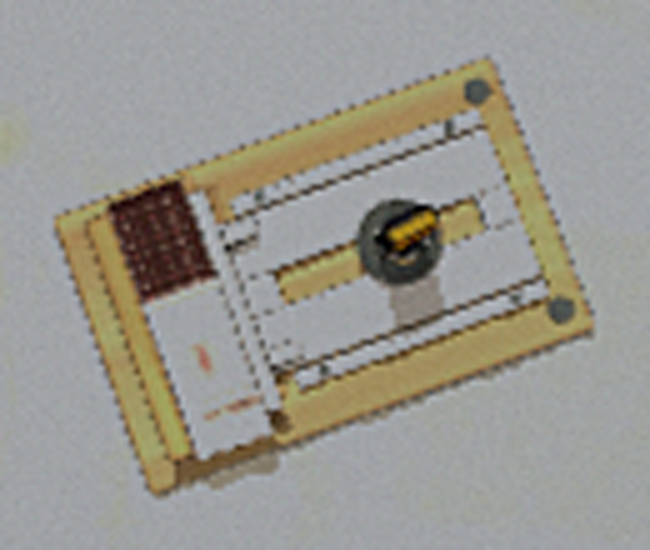

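View pics/sidec.png

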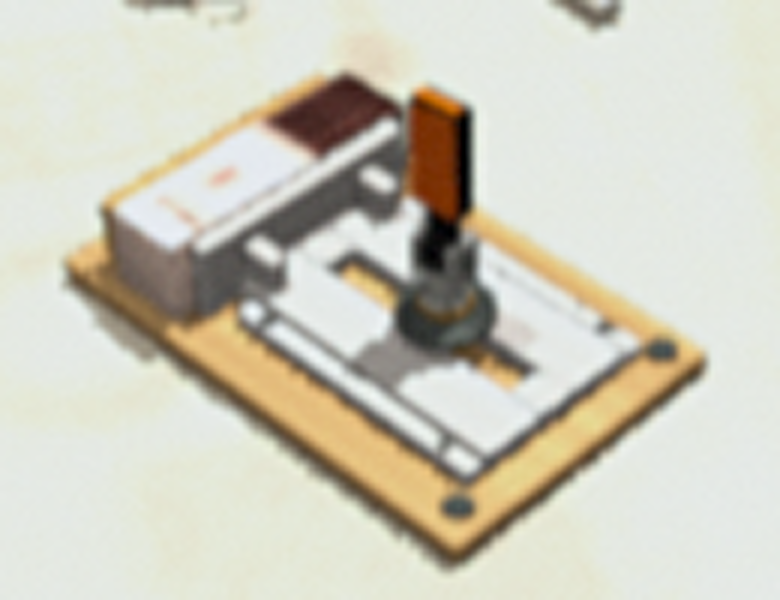

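The top crop shows the base corners at (490,58), (592,328), (155,492) and (57,218), with the foot at (400,242). The side crop shows the base corners at (703,362), (450,553) and (70,268). It also shows the orange face towards the camera, from about (412,95) and (463,110) at the top to (410,195) and (458,220) at the bottom. Next I'll fit the jig pose and the lever.

```bash
cat > h.py <<'E'
import numpy as np, cv2
from workcell import bot, grab_frame
from scipy.optimize import least_squares
def proj(f,X):
    X=np.atleast_2d(X); c=X@np.array(f["R"]).T+f["t"]; F=210/np.tan(np.radians(f["vertical_fov"]/2))
    return c[:,:2]/c[:,2:]*F+[f["cx"],f["cy"]]
def place(p,L,z=0):
    c,s=np.cos(p[2]),np.sin(p[2]); L=np.array(L,float)/1000
    return np.c_[p[0]+c*L[:,0]-s*L[:,1],p[1]+s*L[:,0]+c*L[:,1],L[:,2]+z]
E
python3 - <<'E'
from h import *
T=grab_frame("top");S=grab_frame("side")
ct=lambda a:np.array(a)/5+[225,220]-.4
cs=lambda a:np.array(a)/6+[185,215]-.42
for f in(T,S): print("cam",-np.array(f["R"]).T@f["t"])
# jig: y to carton. top image: right edge = y -70
t_px=ct([[490,58],[592,328],[155,492],[57,218]])
tl=[[65,-70,12],[-65,-70,12],[-65,140,12],[65,140,12]]
s_px=cs([[703,362],[450,553],[70,268]]); sl=[[65,-70,12],[-65,-70,12],[-65,140,12]]
best=None
for y in np.arange(-3,3,.5):
    r=least_squares(lambda p:np.r_[(proj(T,place(p,tl))-t_px).ravel(),(proj(S,place(p,sl))-s_px).ravel()],[.5,-.05,y])
    if best is None or r.cost<best.cost: best=r
j=best.x; print("jig",j,best.fun.round(1))
# separately
for f,l,px in((T,tl,t_px),(S,sl,s_px)):
    r=least_squares(lambda p:(proj(f,place(p,l))-px).ravel(),j);print(r.x,r.cost)
# lever: pivot -x face
fl=[[-5,s*12,z] for z in(67,19) for s in(1,-1)]  # viewed facing +x: +y is left
fpx=cs([[410,97],[463,112],[408,195],[460,220]])
for y in np.arange(-3,3,1):
    r=least_squares(lambda p:(proj(S,place([p[0],p[1],p[2]],fl,p[3]))-fpx).ravel(),[j[0],j[1],y,.057]); 
    r2=least_squares(lambda p:(proj(S,place([j[0],j[1],p[0]],fl,p[1]))-fpx).ravel(),[y,.057]); print(r.x,r.cost,"fixed",r2.x,r2.cost)
print("tip in top crop",(proj(T,[[j[0],j[1],.124]])-[225,220])*5,"foot top",(proj(T,[[j[0],j[1],.032]])-[225,220])*5)
print(bot.observe()["clock"])
E
```

```text
cam [0.40779416 0.21784782 1.20002044]
cam [ 0.22467411 -0.44441942  0.63348043]
jig [0.49499993 0.15493538 0.33394194] [ 1.2 -0.3  1.6  0.5 -0.6  0.8 -0.6 -0.3  1.3 -1.3  0.4 -0.1 -1.7 -1.7]
[0.49567104 0.15587418 0.33920651] 2.394712585158032
[0.49402329 0.15265542 0.32522791] 3.669888224286933
[ 0.52055864  0.20998576 -5.74023529  0.01289911] 0.7764406699265003 fixed [-5.74298798  0.06185247] 2.7673188813991563
[0.52055865 0.20998578 0.54295033 0.01289909] 0.7764406699260463 fixed [0.54019362 0.06185246] 2.7673188810341385
[0.52055862 0.20998572 0.54294945 0.01289914] 0.7764406699434159 fixed [0.54019254 0.06185246] 2.767318881148308
[0.52055864 0.20998576 0.54295011 0.0128991 ] 0.7764406699257426 fixed [0.54019193 0.06185246] 2.7673188812567964
[0.52055865 0.20998579 0.54295053 0.01289908] 0.7764406699291451 fixed [0.54019572 0.06185246] 2.7673188810968705
[0.52055864 0.20998576 0.5429501  0.01289911] 0.7764406699258529 fixed [0.54019513 0.06185246] 2.7673188810412426
tip in top crop [[412.64247835 223.61287696]] foot top [[400.72578508 240.88428292]]
0.2
```

Emit:
{"name": "arm_command", "arguments": {"commands": [[[0,0,40],0,-1],[[0,0,40],0,-1],[[0,0,40],0,-1],[[0,0,40],0,-1],[[25,34,0],0.1,-1],[[25,34,0],0.1,-1],[[25,34,0],0.1,-1],[[25,34,0],0.1,-1],[[25,34,0],0.1,-1],[[25,34,0],0.1,-1],[[15,38,0],0.1,-1],[[15,38,0],0.1,-1],[[15,38,0],0.1,-1],[[15,38,0],0.1,-1],[[15,38,0],0.1,-1],[[15,38,0],0.1,-1],[[15,38,0],0.1,-1],[[15,38,0],0.1,-1]], "newtons": 60}}

```text
clock: 2.0
position: [0.4217, -0.0968, 0.3914]
tool_rot: [3.141, 0.0, 1.649]
force: [0.3, -0.2, -0.3]
grip_width: 0.0857
finger_force: 0.0
```

Emit:
{"name": "arm_command", "arguments": {"commands": [[[9,31.5,-12],0.0575,-1],[[9,31.5,-12],0.0575,-1],[[9,31.5,-12],0.0575,-1],[[9,31.5,-12],0.0575,-1],[[9,31.5,-12],0.0575,-1],[[9,31.5,-12],0.0575,-1],[[9,31.5,-12],0.0575,-1],[[9,31.5,-12],0.0575,-1],[[0,0,-30],0,-1],[[0,0,-30],0,-1],[[0,0,-30],0,-1],[[0,0,0],0,-1],[[0,0,0],0,-1]]}}

```text
clock: 3.3
position: [0.4935, 0.1539, 0.2059]
tool_rot: [-3.141, -0.0, 2.105]
force: [-0.3, 0.0, 0.2]
grip_width: 0.0857
finger_force: 0.0
```

Run:
```python
from h import *
o=bot.observe();print(o["position"],o["tool_rot"],o["qpos"].round(2),o["force"],o["moment"])
S=grab_frame("side");T=grab_frame("top")
a=S["image"][135:315,165:345];b=T["image"][190:340,225:375]
im=np.hstack([cv2.resize(a,(400,400),interpolation=2),cv2.resize(b,(400,400),interpolation=2)])
cv2.imwrite("pics/b.png",im[:,:,::-1])
p=o["position"]; print(proj(S,[p]),proj(T,[p]))
```

```text
[0.49350899 0.15386591 0.20594856] [-3.14132602e+00 -3.50321060e-04  2.10499478e+00] [ 0.15  0.47 -0.76  1.88  0.39  0.94 -0.25] [-0.28872085  0.03302955  0.15955083] [-0.00539035 -0.00398384 -0.03201331]
[[256.64914687 198.15616601]] [[310.61109474 261.90800029]]
```

View pics/b.png

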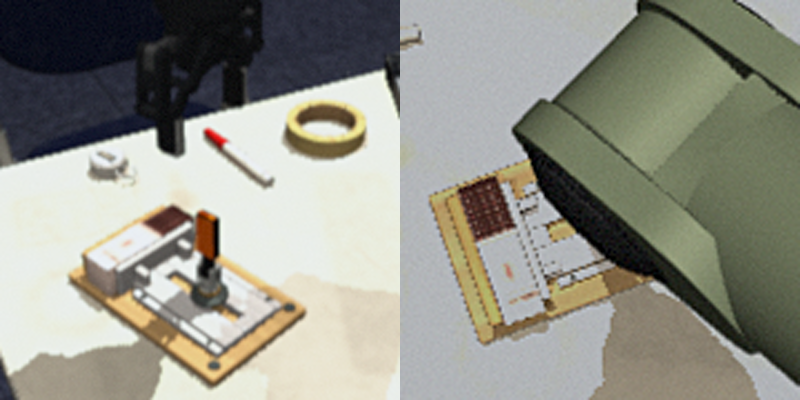

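The side view has the open fingers straddling the column above the lever, with the fingertips at crop (172,150) and (233,105). The lever top is at (207,212), so it is lined up. Descend.

Emit:
{"name": "arm_command", "arguments": {"commands": [[[1,1,-30],0,-1],[[0,0,-30],0,-1],[[0,0,-30],0,-1],[[0,0,-28],0,-1],[[0,0,0],0,0.2],[[0,0,0],0,1],[[0,0,0],0,1],[[0,0,0],0,1],[[0,0,0],0,1],[[0,0,0],0,1],[[0,0,0],0,1],[[0,0,0],0,1]], "newtons": 50}}

```text
clock: 4.6
position: [0.4961, 0.1555, 0.0885]
tool_rot: [3.138, 0.0, 2.105]
force: [4.7, 2.5, 7.4]
grip_width: 0.0094
finger_force: 50.4
```

Run:
```python
from h import *
o=bot.observe();print(o["position"],o["force"],o["moment"])
S=grab_frame("side")
cv2.imwrite("pics/c.png",cv2.resize(S["image"][165:315,185:335],(600,600),interpolation=2)[:,:,::-1])
```

```text
[0.49605729 0.15551286 0.08853979] [4.72962624 2.45377024 7.38953019] [ 0.58516105 -1.15363803 -0.07462035]
```

View pics/c.png

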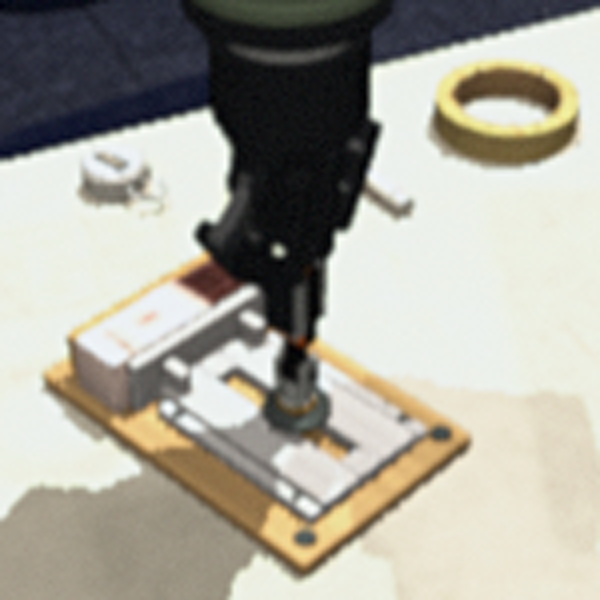

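The blade is gripped (9.4 mm) and side forces are small. Start turning.

Emit:
{"name": "arm_command", "arguments": {"commands": [[[0,0,-0.2],-0.1,1],[[0,0,-0.2],-0.1,1],[[0,0,-0.2],-0.1,1],[[0,0,-0.2],-0.1,1],[[0,0,-0.2],-0.1,1],[[0,0,-0.2],-0.1,1]]}}

```text
clock: 5.25
position: [0.4955, 0.1555, 0.0872]
tool_rot: [3.139, -0.002, 1.501]
force: [0.7, 2.7, 9.7]
grip_width: 0.0095
finger_force: 51.1
```

```bash
cat >> h.py <<'E'
def st():
    o=bot.observe();print(o["clock"],o["position"].round(4),o["tool_rot"].round(3),"F",o["force"].round(1),"M",o["moment"].round(3),"q7",o["qpos"].round(2)[[4,5,6]],o["grip_width"].round(4))
E
python3 -c "from h import *;st()"
```

```text
Traceback (most recent call last):
  File "h.py", line 11, in st
    o=bot.observe();print(o["clock"],o["position"].round(4),o["tool_rot"].round(3),"F",o["force"].round(1),"M",o["moment"].round(3),"q7",o["qpos"].round(2)[[4,5,6]],o["grip_width"].round(4))
                                                                                                                                                                     ^^^^^^^^^^^^^^^^^^^^^
AttributeError: 'float' object has no attribute 'round'
```

```bash
sed -i 's/o\["grip_width"\].round(4)/round(o["grip_width"],4)/' h.py; python3 -c "from h import *;st()"
```

```text
5.25 [0.4955 0.1555 0.0872] [ 3.139e+00 -2.000e-03  1.501e+00] F [0.7 2.7 9.7] M [ 0.417 -0.047  0.062] q7 [ 0.45  0.66 -0.9 ] 0.0095
```

Emit:
{"name": "arm_command", "arguments": {"commands": [[[0,0,-0.1],-0.1,1],[[0,0,-0.1],-0.1,1],[[0,0,-0.2],-0.1,1],[[0,0,-0.2],-0.1,1],[[0,0,-0.2],-0.1,1]]}}

```text
clock: 5.75
position: [0.495, 0.1556, 0.0863]
tool_rot: [3.141, -0.002, 1.001]
force: [-0.9, 3.7, 10.8]
grip_width: 0.0094
finger_force: 51.0
```

```bash
python3 -c "from h import *;st()"
```

```text
5.75 [0.495  0.1556 0.0863] [ 3.141e+00 -2.000e-03  1.001e+00] F [-0.9  3.7 10.8] M [0.833 0.537 0.069] q7 [ 0.33  0.63 -1.3 ] 0.0094
```

Emit:
{"name": "arm_command", "arguments": {"commands": [[[0,0,0.2],-0.1,1],[[0,0,0],-0.1,1],[[0,0,-0.2],-0.1,1]]}}

```text
clock: 6.05
position: [0.4947, 0.1557, 0.0859]
tool_rot: [-3.141, -0.002, 0.701]
force: [-1.0, 5.5, -0.2]
grip_width: 0.0095
finger_force: 49.9
```

```bash
python3 -c "from h import *;st()"
```

```text
6.05 [0.4947 0.1557 0.0859] [-3.141e+00 -2.000e-03  7.010e-01] F [-1.   5.5 -0.2] M [1.324 0.413 0.063] q7 [ 0.26  0.61 -1.53] 0.0095
```

Emit:
{"name": "arm_command", "arguments": {"commands": [[[0,0,-0.2],-0.1,1],[[0,0,-0.2],-0.1,1],[[0,0,-0.2],-0.1,1]]}}

```text
clock: 6.35
position: [0.4945, 0.1561, 0.0853]
tool_rot: [-3.14, -0.001, 0.402]
force: [-2.3, 7.2, 2.3]
grip_width: 0.0095
finger_force: 50.0
```

```bash
python3 -c "from h import *;st()"
```

```text
6.35 [0.4945 0.1561 0.0853] [-3.14e+00 -1.00e-03  4.02e-01] F [-2.3  7.2  2.3] M [1.817 0.69  0.072] q7 [ 0.19  0.59 -1.76] 0.0095
```

Emit:
{"name": "arm_command", "arguments": {"commands": [[[0,0.5,-0.2],-0.1,1],[[0,0.5,-0.2],-0.1,1],[[0,0,-0.2],-0.1,1],[[0,0,-0.2],-0.1,1]]}}

```text
clock: 6.75
position: [0.4945, 0.1569, 0.0845]
tool_rot: [-3.14, -0.001, 0.001]
force: [-1.8, 5.4, 2.6]
grip_width: 0.0094
finger_force: 50.2
```

```bash
python3 -c "from h import *;st()"
```

```text
6.75 [0.4945 0.1569 0.0845] [-3.14e+00 -1.00e-03  1.00e-03] F [-1.8  5.4  2.6] M [1.559 0.604 0.024] q7 [ 0.08  0.58 -2.07] 0.0094
```

Emit:
{"name": "arm_command", "arguments": {"commands": [[[0,0,-0.2],-0.1,1],[[0,0,-0.2],-0.1,1],[[0,0,-0.2],-0.1,1],[[0,0,-0.2],-0.1,1]]}}

```text
clock: 7.15
position: [0.4947, 0.1572, 0.0837]
tool_rot: [-3.139, -0.0, -0.398]
force: [-0.5, 6.1, 1.0]
grip_width: 0.0095
finger_force: 49.9
```

```bash
python3 -c "from h import *;st()"
```

```text
7.15 [0.4947 0.1572 0.0837] [-3.139 -0.    -0.398] F [-0.5  6.1  1. ] M [1.89  0.176 0.043] q7 [-0.02  0.57 -2.37] 0.0095
```

Emit:
{"name": "arm_command", "arguments": {"commands": [[[0,0,0],0,-1],[[0,0,0],0,-1],[[0,0,0],0,-1],[[0,0,0],0,-1],[[0,0,0],0.145,-1],[[0,0,0],0.145,-1],[[0,0,0],0.145,-1],[[0,0,0],0.145,-1],[[0,0,0],0.145,-1],[[0,0,0],0.145,-1],[[0,0,0],0.145,-1],[[0,0,0],0.145,-1],[[0,0,0],0.145,-1],[[0,0,0],0.145,-1],[[0,0,0],0.145,-1],[[0,0,0],0.145,-1],[[0,0,0],0.145,-1],[[0,0,0],0.145,-1],[[0,0,0],0.145,-1],[[0,0,0],0.145,-1]]}}

```text
clock: 9.15
position: [0.4946, 0.1554, 0.0832]
tool_rot: [3.141, 0.0, 1.931]
force: [0.5, -0.2, -0.6]
grip_width: 0.0854
finger_force: 0.0
```

Emit:
{"name": "arm_command", "arguments": {"commands": [[[0,0,0],0.145,-1],[[0,0,0],0.145,-1],[[0,0,0],0.145,-1],[[0,0,0],0.145,-1],[[0,0,0],0.145,-1],[[0,0,0],0.097,-1],[[0,0,0],0,-1],[[0,0,0],0,-1],[[0,0,0],0,-1]]}}

```text
clock: 10.05
position: [0.4945, 0.1555, 0.0831]
tool_rot: [-3.141, 0.0, 2.744]
force: [0.5, 0.1, 0.6]
grip_width: 0.0852
finger_force: 0.0
```

```bash
python3 -c "from h import *;st()"
```

```text
10.05 [0.4945 0.1555 0.0831] [-3.141  0.     2.744] F [0.5 0.1 0.6] M [-0.024 -0.01   0.037] q7 [0.71 0.78 0.12] 0.0852
```

Emit:
{"name": "arm_command", "arguments": {"commands": [[[0,1.5,1],0,-1],[[0,0,0],0,0.2],[[0,0,0],0,1],[[0,0,0],0,1],[[0,0,0],0,1],[[0,0,0],0,1],[[0,0,0],0,1],[[0,0,0],0,1],[[0,0,0],0,1]]}}

```text
clock: 10.95
position: [0.4946, 0.1574, 0.0842]
tool_rot: [3.141, 0.0, 2.747]
force: [0.8, 3.5, 1.0]
grip_width: 0.009
finger_force: 51.8
```

```bash
python3 -c "from h import *;st()"
```

```text
10.95 [0.4946 0.1574 0.0842] [3.141 0.    2.747] F [0.8 3.5 1. ] M [ 0.664 -0.178 -0.037] q7 [0.71 0.78 0.12] 0.009
```

Emit:
{"name": "arm_command", "arguments": {"commands": [[[0,0,-0.2],-0.1,1],[[0,0,-0.2],-0.1,1],[[0,0,-0.2],-0.1,1]]}}

```text
clock: 11.25
position: [0.4947, 0.1577, 0.0836]
tool_rot: [3.14, -0.0, 2.443]
force: [1.6, 3.9, -1.2]
grip_width: 0.0093
finger_force: 51.6
```

```bash
python3 -c "from h import *;st()"
```

```text
11.25 [0.4947 0.1577 0.0836] [ 3.14  -0.     2.443] F [ 1.6  3.9 -1.2] M [ 1.05  -0.301  0.063] q7 [ 0.65  0.75 -0.14] 0.0093
```

Emit:
{"name": "arm_command", "arguments": {"commands": [[[0,0.5,-0.2],-0.1,1],[[0,0,-0.2],-0.1,1]]}}

```text
clock: 11.45
position: [0.4948, 0.158, 0.0832]
tool_rot: [3.141, -0.0, 2.243]
force: [3.0, 3.3, 0.1]
grip_width: 0.0091
finger_force: 51.6
```

```bash
python3 -c "from h import *;st()"
```

```text
11.45 [0.4948 0.158  0.0832] [ 3.141 -0.     2.243] F [3.  3.3 0.1] M [ 0.742 -0.587  0.056] q7 [ 0.61  0.73 -0.31] 0.0091
```

Emit:
{"name": "arm_command", "arguments": {"commands": [[[0,0,-0.2],-0.1,1],[[0,0,-0.2],-0.1,1]]}}

```text
clock: 11.65
position: [0.495, 0.1581, 0.0829]
tool_rot: [3.14, -0.0, 2.043]
force: [3.3, 3.8, 0.7]
grip_width: 0.009
finger_force: 51.8
```

```bash
python3 -c "from h import *;st()"
```

```text
11.65 [0.495  0.1581 0.0829] [ 3.14  -0.     2.043] F [3.3 3.8 0.7] M [ 0.808 -0.702  0.102] q7 [ 0.57  0.71 -0.47] 0.009
```

Emit:
{"name": "arm_command", "arguments": {"commands": [[[0,0,-0.2],-0.1,1]]}}

```text
clock: 11.75
position: [0.4951, 0.1582, 0.0828]
tool_rot: [3.14, -0.0, 1.943]
force: [3.2, 3.1, 1.4]
grip_width: 0.0091
finger_force: 51.9
```

```bash
python3 -c "from h import *;st()"
```

```text
11.75 [0.4951 0.1582 0.0828] [ 3.14  -0.     1.943] F [3.2 3.1 1.4] M [ 0.858 -0.731  0.28 ] q7 [ 0.55  0.7  -0.56] 0.0091
```

Emit:
{"name": "arm_command", "arguments": {"commands": [[[0,0,-0.2],-0.1,1]]}}

```text
clock: 11.85
position: [0.4952, 0.1583, 0.0827]
tool_rot: [3.14, -0.001, 1.843]
force: [3.8, 3.1, 2.1]
grip_width: 0.0092
finger_force: 52.0
```

```bash
python3 -c "from h import *;st()"
```

```text
11.85 [0.4952 0.1583 0.0827] [ 3.140e+00 -1.000e-03  1.843e+00] F [3.8 3.1 2.1] M [ 0.814 -0.817  0.21 ] q7 [ 0.53  0.69 -0.64] 0.0092
```

Emit:
{"name": "arm_command", "arguments": {"commands": [[[0,0,-0.1],-0.05,1]]}}

```text
clock: 11.95
position: [0.4952, 0.1583, 0.0826]
tool_rot: [3.14, -0.001, 1.793]
force: [4.1, 2.8, 2.0]
grip_width: 0.0095
finger_force: 51.9
```

```bash
python3 -c "from h import *;st()"
```

```text
11.95 [0.4952 0.1583 0.0826] [ 3.140e+00 -1.000e-03  1.793e+00] F [4.1 2.8 2. ] M [ 0.905 -0.951  0.266] q7 [ 0.52  0.68 -0.68] 0.0095
```

Emit:
{"name": "arm_command", "arguments": {"commands": [[[0,0,-0.1],-0.05,1]]}}

```text
clock: 12.05
position: [0.4953, 0.1583, 0.0825]
tool_rot: [3.14, -0.001, 1.745]
force: [4.5, 3.5, 2.7]
grip_width: 0.0092
finger_force: 52.0
```

```bash
python3 -c "from h import *;st()"
```

```text
12.05 [0.4953 0.1583 0.0825] [ 3.140e+00 -1.000e-03  1.745e+00] F [4.5 3.5 2.7] M [ 0.814 -1.018  0.24 ] q7 [ 0.51  0.68 -0.72] 0.0092
```

Torque is about 0.19 N m above free running, roughly 0.5 rad past the touch, which is snug. Hold briefly, release, lift and shut the fingers.

Emit:
{"name": "arm_command", "arguments": {"commands": [[[0,0,0],0,1],[[0,0,0],0,1],[[0,0,0],0,1],[[0,0,0],0,-1],[[0,0,0],0,-1],[[0,0,0],0,-1],[[0,0,0],0,-1],[[0,0,0],0,-1],[[0,0,35],0,-1],[[0,0,35],0,-1],[[0,0,0],0,1],[[34,6,0],0,1],[[0,0,0],0,1],[[0,0,0],0,1],[[0,0,0],0,1],[[0,0,0],0,1],[[0,0,0],0,1]]}}

```text
clock: 13.75
position: [0.5281, 0.1636, 0.1521]
tool_rot: [-3.141, 0.0, 1.747]
force: [-0.1, 0.3, 0.2]
grip_width: -0.0001
finger_force: 0.0
```

Run:
```python
from h import *
st();S=grab_frame("side")
cv2.imwrite("pics/d.png",cv2.resize(S["image"][165:315,185:335],(600,600),interpolation=2)[:,:,::-1])
```

```text
13.75 [0.5281 0.1636 0.1521] [-3.141  0.     1.747] F [-0.1  0.3  0.2] M [0.059 0.032 0.013] q7 [ 0.42  0.86 -0.61] -0.0001
```

View pics/d.png

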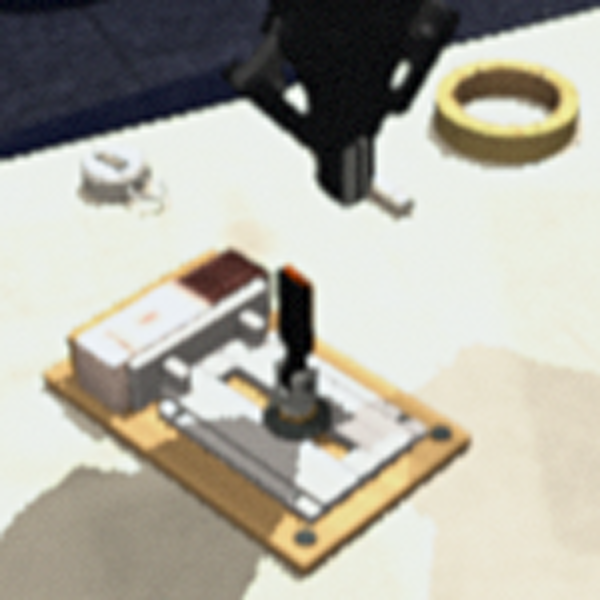

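The lever stands upright at about (296,305) with its orange face away from the camera, and the shut fingers are behind it. Lower them and push along the arc.

Emit:
{"name": "arm_command", "arguments": {"commands": [[[0,0,-23],0,1],[[0,0,-22],0,1],[[0,0,0],0,1],[[-6.7,-1.2,0],0,1],[[-6.7,-1.2,0],0,1],[[-7.1,-1.2,-0.3],0,1],[[-7.1,-1.2,-0.3],0,1],[[-6.8,-1.2,-2.1],0,1],[[-6.8,-1.2,-2.2],0,1]]}}

```text
clock: 14.7
position: [0.4876, 0.1566, 0.1032]
tool_rot: [3.139, -0.0, 1.747]
force: [3.8, 1.4, 5.8]
grip_width: 0.0002
finger_force: 3.0
```

```bash
python3 -c "from h import *;st()"
```

```text
14.7 [0.4876 0.1566 0.1032] [ 3.139 -0.     1.747] F [3.8 1.4 5.8] M [ 0.077 -0.695 -0.021] q7 [ 0.49  0.71 -0.7 ] 0.0002
```

Contact at about 7 N, as expected. Continue along the arc.

Emit:
{"name": "arm_command", "arguments": {"commands": [[[-6,-1.1,-3.8],0,1],[[-6,-1.1,-3.9],0,1],[[-4.8,-0.8,-5.3],0,1],[[-4.8,-0.8,-5.3],0,1],[[-3.3,-0.6,-6.3],0,1],[[-3.3,-0.6,-6.4],0,1],[[-1.6,-0.3,-4.5],0,1]]}}

```text
clock: 15.4
position: [0.4569, 0.1511, 0.0672]
tool_rot: [3.141, 0.0, 1.747]
force: [-1.4, 0.1, 9.0]
grip_width: -0.0002
finger_force: 3.9
```

```bash
python3 -c "from h import *;st()"
```

```text
15.4 [0.4569 0.1511 0.0672] [3.141 0.    1.747] F [-1.4  0.1  9. ] M [-0.074  0.524 -0.017] q7 [ 0.55  0.59 -0.78] -0.0002
```

Emit:
{"name": "arm_command", "arguments": {"commands": [[[-1.5,-0.3,-3],0,1],[[0,0,-3],0,1],[[0,0,-2],0,1],[[0,0,-1],0,1],[[0,0,0],0,1]]}}

```text
clock: 15.9
position: [0.4549, 0.1506, 0.0581]
tool_rot: [-3.141, 0.001, 1.747]
force: [-2.8, 0.1, 4.9]
grip_width: 0.0
finger_force: 2.6
```

```bash
python3 -c "from h import *;st()"
```

```text
15.9 [0.4549 0.1506 0.0581] [-3.141e+00  1.000e-03  1.747e+00] F [-2.8  0.1  4.9] M [-0.012  0.817  0.005] q7 [ 0.56  0.57 -0.8 ] 0.0
```

Emit:
{"name": "arm_command", "arguments": {"commands": [[[0,0,-1],0,1],[[0,0,-1],0,1],[[0,0,-1],0,1],[[0,0,0],0,1]]}}

```text
clock: 16.3
position: [0.4548, 0.1507, 0.0557]
tool_rot: [-3.141, 0.001, 1.747]
force: [-11.7, -2.5, 26.9]
grip_width: -0.0003
finger_force: 13.5
```

```bash
python3 -c "from h import *;st()"
```

```text
16.3 [0.4548 0.1507 0.0557] [-3.141e+00  1.000e-03  1.747e+00] F [-11.7  -2.5  26.9] M [-0.503  2.448 -0.039] q7 [ 0.57  0.57 -0.8 ] -0.0003
```

The force rose sharply at z = 0.0557, so the stop is reached. Lift off and look.

Emit:
{"name": "arm_command", "arguments": {"commands": [[[0,0,10],0,1],[[0,0,40],0,1],[[0,0,40],0,1],[[0,0,30],0,1],[[0,0,0],0,1]]}}

```text
clock: 16.8
position: [0.4571, 0.1513, 0.1786]
tool_rot: [3.136, -0.0, 1.746]
force: [0.6, 0.4, -1.8]
grip_width: 0.0004
finger_force: 0.0
```

Run:
```python
from h import *
st();S=grab_frame("side")
cv2.imwrite("pics/e.png",cv2.resize(S["image"][165:315,185:335],(600,600),interpolation=2)[:,:,::-1])
```

```text
16.8 [0.4571 0.1513 0.1786] [ 3.136 -0.     1.746] F [ 0.6  0.4 -1.8] M [-0.035 -0.021 -0.011] q7 [ 0.37  0.82 -0.62] 0.0004
```

View pics/e.png

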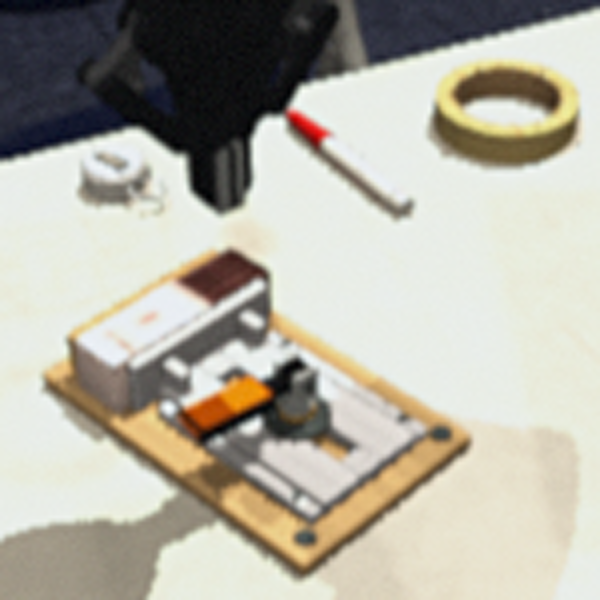

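The lever lies down, orange face up, with its outer end at about (190,421), and the fence and carton are where they were. I'll check the lever angle numerically.

Run:
```python
from h import *
S=grab_frame("side");f=np.array([-.985,-.173]);n=np.array([.173,-.985]);A=np.array([.495,.158])
for d in(70,80,90):
    t=np.radians(d);P=[]
    for r,v in((67,12),(67,-12),(19,12),(19,-12)):
        u=r*np.sin(t)-5*np.cos(t);z=r*np.cos(t)+5*np.sin(t);P.append([*(A+(f*u+n*v)/1000),.051+z/1000])
    print(d,((proj(S,P)-[185,165]+.5)*4).round().tolist())
```

```text
70 [[205.0, 397.0], [179.0, 371.0], [281.0, 385.0], [255.0, 360.0]]
80 [[199.0, 416.0], [174.0, 390.0], [278.0, 390.0], [252.0, 366.0]]
90 [[197.0, 435.0], [172.0, 409.0], [277.0, 396.0], [251.0, 371.0]]
```

Observed corners (202,432), (180,408), (273,397) and (248,376) match 90°. Hand in.

```bash
python3 -c "
from workcell import ticket
print(ticket.job_done())"
```

```text
the job is handed in; nothing more can be done
None
```

I handed the job in with the bolt snug (about 0.19 N m above free running), the lever folded fully down to about 90° in the side picture, and no visible shift of fence or carton; the foot force can't be read directly, and hand-in gave no verdict.

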